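Sweep the loose round plugs into their bay of the sorting tray

TASK

Two round wooden plugs lie loose in the open near part of the sorting tray, in a row with two oblong wooden keys. With the fingertips, sweep the two plugs across the tray floor, without picking them up, until they lie flat and completely inside the bay that already holds a third such plug, which stays in that bay. Leave the two keys and the brass weight in the other bay where they are, and disturb nothing else on the bench.

Things in the scene. Friction and masses are not known exactly. Their poses are not given: they have to be found in the camera images.
- tray: fixed sorting tray, 316 mm (x) by 396 mm (y) outside; white floor, its top 4 mm above the bench; aluminium rim 6 mm thick, top 18 mm above the bench. Origin: centre of the underside; x points away from the robot, y left (turned up to 15 degrees). Inside: x -152 to 152, y -192 to 192 mm. The floor nearer than x = 45 mm is one open area; two bays lie beyond
- bay_left (a point): centre of the left bay's floor, at tray x 98, y 98 mm. The bay spans tray x 45 to 152 and y 4 to 192 mm and is open towards the robot at x = 45 mm, with no step
- bay_right (a point): centre of the right bay's floor, at tray x 98, y -98 mm, the mirror image of the left bay. Between the bays a divider 8 mm thick, as high as the rim, runs along tray y = 0 from x = 45 mm to the far rim
- plug_a: loose round plug of brown wood, an upright disc 36 mm in diameter and 20 mm high, about 13 to 26 g; origin: centre of its underside. The two loose plugs and the two keys lie in a row across the near part of the tray (tray x about -85 to -55 mm), about 80 mm apart, in any order
- plug_b: second loose round plug, as plug_a
- plug_home: third round plug, the same as plug_a, already in one of the two bays near its far end: it shows which bay the plugs belong in. It may be shifted within the bay
- key_a: oblong key of the same brown wood, 44 mm (its x) by 20 mm (its y) and 20 mm high, lying in the row with the loose plugs, turned any way; origin: centre of its underside. To be left alone
- key_b: second oblong key, as key_a. To be left alone
- weight: brass weight with a knob on top, 44 mm in diameter, 47 mm high, standing in the other bay; origin: centre of its underside. To be left alone
- torch: yellow and black hand torch lying on the bench left of the tray, 165 mm long, 39 mm high. To be left alone
- soft_brush: brush lying on the bench right of the tray, about 200 mm long. To be left alone
- jar: closed jar on the bench to the right of the tray, 64 mm in diameter, 85 mm high. To be left alone
- swab_cup: white ceramic cup on the bench to the left of the tray, 72 mm in diameter, 75 mm high. To be left alone

How it is judged:
By the outcome, as a careful person would: the job done as asked, in the order asked, and still so for the second after the job is handed in, with the robot touching nothing.
It also fails if it takes over 72 s, if anything falls off the work surface, if the arm or the gripper's body presses on something with over 40 N, if the wrist force passes 120 N, or if a joint passes its speed limit or range.

ROBOT

A 6-joint arm with a two-finger parallel gripper is mounted at the origin on the work surface. World frame = base frame: x ahead of the robot, y to its left, z up, the work surface at z = 0. Lengths are in m, angles in rad, forces in N, time in s.
With the tool pointing down it reaches from about 0.3 to 0.75 m from the base axis. Payload 8.5 kg.
Tool frame: the origin (TCP) lies between the finger pads; the fingertips stand 11 mm ahead of it and the grasp point (between the pads) lies 8 mm behind it; z points along the fingers, y is the line along which they close (so a half turn about z gives the same grasp; the last joint's range is limited). The gripper opens to 85 mm and grips with 20 to 120 N. Pads are 22 mm wide; open, the fingers measure 114 mm over their backs; the gripper's body (76 mm by 85 mm) begins 54 mm behind the grasp point. The pads swing forward as they close: fully open they stand 13 mm farther back than shut.
Start: joints at [0.97, 0.381, 1.297, -0, 1.464, -0.215], TCP at [0.207, 0.51, 0.242] pointing down, gripper open.
Joint ranges: [-3.11, 3.11], [-0.89, 2.33], [0.22, 2.48], [-1.42, 4.56], [0.17, 2.85], [-2.88, 2.88]. Speed limits (rad/s): [2.39, 2.39, 3.14, 3.14, 3.14, 3.14].

INTERFACE

Orientations are given as a unit quaternion [x, y, z, w].
In Python, from plant import telemetry, optics, order gives the robot as it stands.
- The arm moves only by the tool move_arm, never from a script. Its argument "steps" is a list of rows, each an object of numbers: "dx", "dy", "dz": the shift along the tool's x, y, z in mm; "turn": the turn about the tool's z in units of 6 degrees (1.0 is 6 degrees); "claw": the closure, from 0 (fully open) to 1 (shut). In form: [{"dx": .., "dy": .., "dz": .., "turn": .., "claw": ..}, ...]. A call has 1 to 20 rows; each row is the pose to reach, as a shift and turn from the pose commanded when the call began, along the tool's axes at that moment; what a row does not reach only later rows make up. A row lasts 1/10 s, in which the tool goes at most 50 mm and 8.59 degrees, less where a joint would pass 70% of its speed; a pose out of reach is approached as far as the arm can. A call with a gripper value outside its range is refused whole. The fingers move at their own pace and stop on an object; "grip_force" is the grip in N (left out, the last holds). Time passes only in rows, so rows that repeat a pose let the fingers close. It gives the time, the measured TCP pose, the force, the opening and the grip force at its end, in the units of the state.
- telemetry.sense(): the state, without advancing time (a new reading comes with each control period).
- optics.grab_frame(name): name is "scene" or "top" or "wrist"; returns a dict with "img" (384x512x3 uint8, red, green, blue), "fov_y" (degrees; the focal length in pixels is half the picture's height over the tangent of half this angle, whatever the lens; pixels are square), "cx", "cy" (the principal point, pixels), "D" ([k1, k2, p1, p2, k3] as OpenCV has them; the pictures are not rectified), "pose" (4x4, takes a point from camera to world coordinates); the wrist camera has in their place "mount" (4x4, takes a point from camera to tool coordinates, whose origin is the TCP and whose axes are the flange's). Camera axes: x right, y down, z forward; pixel columns grow to the right and rows downward; lengths in m; the calibration is good to about 2 mm. A picture is of the moment at which its call begins: read the wrist's pose just before it. There is no depth.
- order.close_job(): hands the job in; it is judged then, once.
The state is a dict: "time": time; "joints": joint angles; "qvel": joint speeds; "joint_torque": joint torques, N m; "position": TCP position; "orientation": TCP orientation; "ft_force": force on the tool from outside, world axes, zero at the start; "moment": the same for the moment, N m; "grip_width": opening from 0.0 (shut) to 1.0 (fully open); "grasp_force": force on a finger pad.
Only numpy, scipy, OpenCV 4.12 (cv2) and the standard library are available. Lean on these libraries where they do the work, as an engineer would, in place of code of your own. Each camera call takes 0.05 s, during which the arm holds its last target. There are 200 camera calls.

## Working session

There is one attempt and no reset: what is moved stays moved. The work goes in short steps, Python scripts to look and compute and a tool call to move; the robot and the scene stay as the last step left them, time stands still between calls to the robot, and variables do not carry over. Pictures are saved under pics/ and viewed, at most 10 in all, crops included, and the job is handed in when it is done.

Besides the shell and the picture viewer there is one more tool, called after ">>>" as name(argument=value, ...) on one line, values as JSON. move_arm: Moves the arm, as the interface text tells. Its arguments: {"type":"object","properties":{"steps":{"type":"array"},"grip_force":{"type":"number"}},"required":["steps"]}

```bash
mkdir -p pics; ls; cat > h.py <<'E'
import numpy as np, cv2
from plant import telemetry, optics, order
def K(f):
    h,w=f["img"].shape[:2]; fl=h/2/np.tan(np.radians(f["fov_y"])/2)
    return np.array([[fl,0,f["cx"]],[0,fl,f["cy"]],[0,0,1]])
def ground(f,px,z):
    p=cv2.undistortPoints(np.array(px,float).reshape(-1,1,2),K(f),np.array(f["D"],float))[:,0]
    d=np.c_[p,np.ones(len(p))]@f["pose"][:3,:3].T; o=f["pose"][:3,3]
    return o+d*((z-o[2])/d[:,2])[:,None]
def proj(f,P):
    M=np.linalg.inv(f["pose"]); return cv2.projectPoints(np.array(P,float),cv2.Rodrigues(M[:3,:3])[0],M[:3,3],K(f),np.array(f["D"],float))[0][:,0]
E
python3 - <<'E'
from h import *
s=telemetry.sense(); print({k:np.round(v,3) for k,v in s.items()})
f=optics.grab_frame("top"); print(f["pose"].round(3),f["fov_y"],f["D"])
np.save("top.npy",f,allow_pickle=True)
cv2.imwrite("pics/top.png",cv2.resize(f["img"][:,:,::-1],(800,600)))
E
```

```text
pics
{'time': np.float64(0.0), 'joints': array([ 0.97 ,  0.381,  1.298,  0.   ,  1.464, -0.215]), 'qvel': array([ 0.002, -0.001,  0.001,  0.001, -0.001,  0.001]), 'joint_torque': array([-0.0000e+00, -4.4845e+01, -2.3128e+01, -0.0000e+00,  5.0000e-03,
       -0.0000e+00]), 'position': array([0.207, 0.509, 0.242]), 'orientation': array([ 0.192,  0.981, -0.001, -0.   ]), 'ft_force': array([0.453, 0.018, 0.279]), 'moment': array([-0.013, -0.006, -0.034]), 'grasp_force': np.float64(0.0), 'grip_width': np.float64(0.998)}
[[ 0.014 -0.995  0.099  0.417]
 [-1.    -0.014 -0.002  0.02 ]
 [ 0.003 -0.099 -0.995  1.261]
 [ 0.     0.     0.     1.   ]] 52.1319398330637 [-0.04574249  0.          0.          0.          0.        ]
```

View pics/top.png

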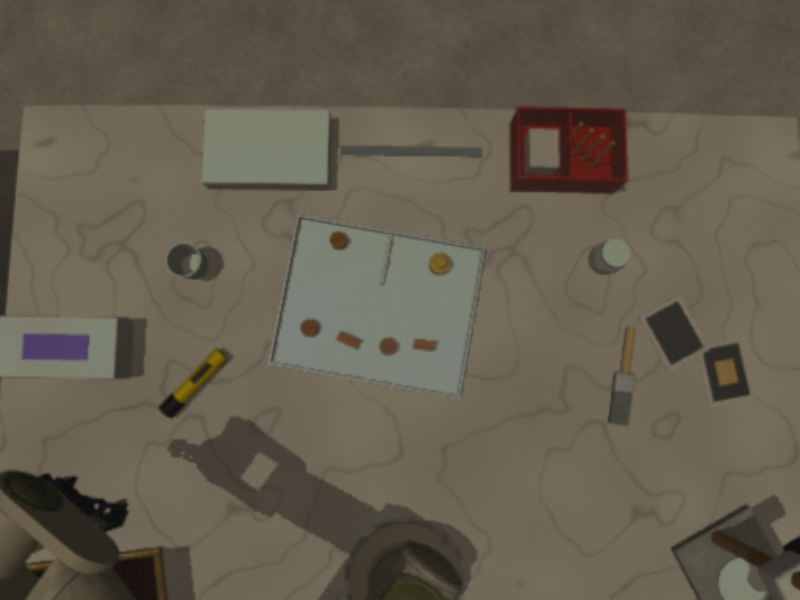

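The target is the left bay, with a plug at (339,240). In the row from left to right: plug (310,328), key (349,340), plug (388,346), key (425,345). The weight is at (440,263) in the right bay.

```bash
python3 - <<'E'
from h import *
f=np.load("top.npy",allow_pickle=True).item()
c=f["img"][130:262,168:324]
cv2.imwrite("pics/crop.png",cv2.resize(c[:,:,::-1],None,fx=5,fy=4.5*0+5 if 132*5<=600 else 4.5,interpolation=cv2.INTER_CUBIC)[:600])
hsv=cv2.cvtColor(f["img"],cv2.COLOR_RGB2HSV); m=cv2.inRange(hsv,(0,90,40),(22,255,255)); m[:130]=0;m[262:]=0;m[:,:168]=0;m[:,324:]=0
n,l,st,ce=cv2.connectedComponentsWithStats(m)
for i in range(1,n):
    if st[i,4]>20: print(ce[i].round(1),st[i], ground(f,[ce[i]],0.018)[0].round(4))
# tray corners (rim top outer)
px=np.array([[300,216],[486,248],[461,397],[270,364]])*0.64
g=ground(f,px,0.018)[:,:2];print(g.round(4))
E
```

```text
[216.2 153.2] [211 148  11  11  93] [0.6816 0.1492 0.018 ]
[281.2 168.1] [275 162  14  13 144] [ 0.6361 -0.0607  0.018 ]
[197.8 209.4] [193 205  11  10  90] [0.4996 0.2031 0.018 ]
[222.5 217.1] [216 213  14  10  79] [0.4761 0.124  0.018 ]
[248.1 221.3] [243 217  11  10  87] [0.4641 0.0429 0.018 ]
[271.2 220.1] [265 217  14   7  78] [ 0.4688 -0.0304  0.018 ]
[[ 0.7299  0.2288]
 [ 0.6681 -0.1566]
 [ 0.3631 -0.1064]
 [ 0.4237  0.2802]]
```

View pics/crop.png

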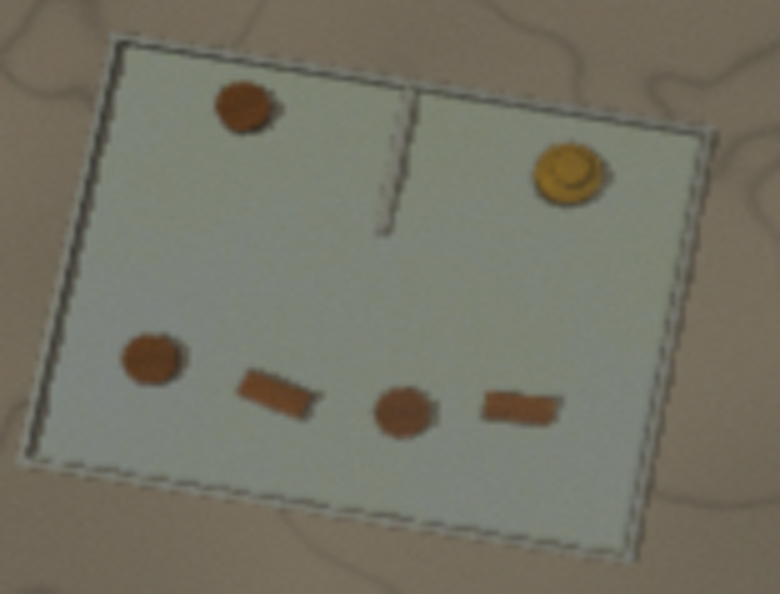

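The enlarged crop confirms the layout, and the blob code gives the centres. The tray centre is about (0.546, 0.0615), with a yaw of about -9.3°. I'll part-close the fingers to make a two-point pusher with a gap of about 24 mm, and hover behind plug A first.

>>> move_arm(steps=[{"dx":-352,"dy":-184,"dz":100,"turn":-2.9,"claw":0.7},{"dx":-352,"dy":-184,"dz":100,"turn":-2.9,"claw":0.7},{"dx":-352,"dy":-184,"dz":100,"turn":-2.9,"claw":0.7},{"dx":-352,"dy":-184,"dz":100,"turn":-2.9,"claw":0.7},{"dx":-352,"dy":-184,"dz":100,"turn":-2.9,"claw":0.7},{"dx":-352,"dy":-184,"dz":100,"turn":-2.9,"claw":0.7},{"dx":-352,"dy":-184,"dz":100,"turn":-2.9,"claw":0.7},{"dx":-352,"dy":-184,"dz":100,"turn":-2.9,"claw":0.7},{"dx":-352,"dy":-184,"dz":100,"turn":-2.9,"claw":0.7},{"dx":-352,"dy":-184,"dz":100,"turn":-2.9,"claw":0.7},{"dx":-352,"dy":-184,"dz":142,"turn":-2.9,"claw":0.7},{"dx":-352,"dy":-184,"dz":142,"turn":-2.9,"claw":0.7},{"dx":-352,"dy":-184,"dz":142,"turn":-2.9,"claw":0.7}])

```text
time: 1.35
position: [0.4631, 0.2074, 0.1008]
orientation: [0.041, 0.999, -0.0, -0.001]
ft_force: [-1.2, -1.1, 0.4]
grip_width: 0.298
grasp_force: 0.0
```

```bash
cat >> h.py <<'E'
from scipy.spatial.transform import Rotation as R
def wrist():
    s=telemetry.sense(); f=optics.grab_frame("wrist"); T=np.eye(4)
    T[:3,:3]=R.from_quat(s["orientation"]).as_matrix(); T[:3,3]=s["position"]
    f["pose"]=T@f["mount"]; return s,f
def togo(s,p,ang):  # ang: wanted push (-tool x) heading in world, deg
    M=R.from_quat(s["orientation"]).as_matrix(); d=M.T@(np.array(p)-s["position"])*1000
    h=np.degrees(np.arctan2(-M[1,0],-M[0,0])); print("heading",h.round(2),"go",d.round(1),"turn",round(-(ang-h)/6,2))
E
python3 - <<'E'
from h import *
s,f=wrist(); print(s["position"],s["grip_width"],f["mount"].round(3))
print(proj(f,[[.4996,.2031,.024],s["position"]]))
togo(s,[.4633,.2059,.020],-4.5)
cv2.imwrite("pics/w1.png",f["img"][:,:,::-1])
E
```

```text
[0.46314822 0.20735455 0.10076893] 0.2977646093105188 [[-0.001 -0.957 -0.29   0.074]
 [ 1.    -0.001 -0.001 -0.002]
 [ 0.001 -0.29   0.957 -0.132]
 [ 0.     0.     0.     1.   ]]
[[256.61628059 250.56935507]
 [259.43119617 257.86690927]]
heading -4.64 go [-0.4 -1.4 80.8] turn -0.02
```

View pics/w1.png

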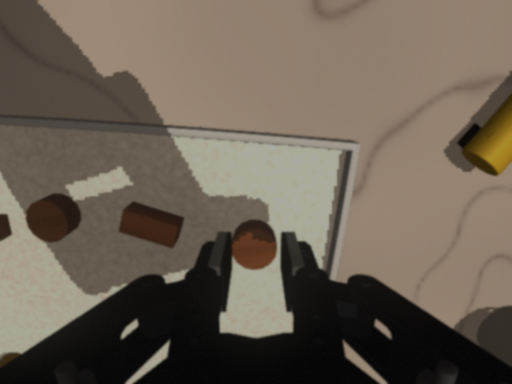

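The wrist view shows plug A at (255,244), centred between the fingertips (230 to 283) and ahead of them. I'll close a little more and descend.

>>> move_arm(steps=[{"dx":3,"dy":-1,"dz":30,"turn":0,"claw":0.78},{"dx":3,"dy":-1,"dz":55,"turn":0,"claw":0.78},{"dx":3,"dy":-1,"dz":70,"turn":0,"claw":0.78},{"dx":3,"dy":-1,"dz":80,"turn":0,"claw":0.78},{"dx":3,"dy":-1,"dz":80,"turn":0,"claw":0.78}])

```text
time: 1.9
position: [0.4609, 0.2062, 0.0205]
orientation: [0.041, 0.999, 0.0, 0.0]
ft_force: [-0.4, -0.8, 0.3]
grip_width: 0.221
grasp_force: 0.0
```

>>> move_arm(steps=[{"dx":-8,"dy":0,"dz":0,"turn":0,"claw":0.78},{"dx":-16,"dy":0,"dz":0,"turn":0,"claw":0.78},{"dx":-24,"dy":0,"dz":0,"turn":0,"claw":0.78},{"dx":-32,"dy":0,"dz":0,"turn":0,"claw":0.78},{"dx":-40,"dy":0,"dz":0,"turn":0,"claw":0.78},{"dx":-48,"dy":0,"dz":0,"turn":0,"claw":0.78}])

```text
time: 2.5
position: [0.5094, 0.2018, 0.0204]
orientation: [0.041, 0.999, 0.0, 0.0]
ft_force: [0.1, 0.3, -0.1]
grip_width: 0.219
grasp_force: 0.1
```

```bash
python3 - <<'E'
from h import *
s,f=wrist(); print(s["position"],s["grip_width"],s["ft_force"])
togo(s,[.629,.1928,.020],-4.5)
cv2.imwrite("pics/w2.png",f["img"][:,:,::-1])
E
```

```text
[0.50939228 0.20181706 0.02038526] 0.21896125637909675 [ 0.10786894  0.25790966 -0.09449525]
heading -4.71 go [-119.9    0.8    0.4] turn -0.04
```

View pics/w2.png

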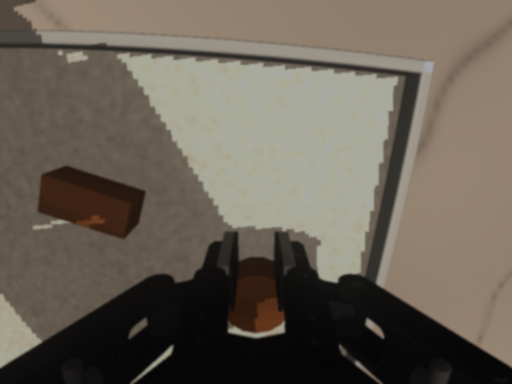

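Plug A is nested at (257,293) ahead of the fingertips and centred, so I'll continue the sweep.

>>> move_arm(steps=[{"dx":-9,"dy":0,"dz":0,"turn":0,"claw":0.78},{"dx":-18,"dy":0,"dz":0,"turn":0,"claw":0.78},{"dx":-27,"dy":0,"dz":0,"turn":0,"claw":0.78},{"dx":-36,"dy":0,"dz":0,"turn":0,"claw":0.78},{"dx":-45,"dy":0,"dz":0,"turn":0,"claw":0.78},{"dx":-54,"dy":0,"dz":0,"turn":0,"claw":0.78},{"dx":-63,"dy":0,"dz":0,"turn":0,"claw":0.78},{"dx":-72,"dy":0,"dz":0,"turn":0,"claw":0.78},{"dx":-81,"dy":0,"dz":0,"turn":0,"claw":0.78},{"dx":-90,"dy":0,"dz":0,"turn":0,"claw":0.78},{"dx":-98,"dy":0,"dz":0,"turn":0,"claw":0.78},{"dx":-106,"dy":0,"dz":0,"turn":0,"claw":0.78},{"dx":-112,"dy":0,"dz":0,"turn":0,"claw":0.78},{"dx":-116,"dy":0,"dz":0,"turn":0,"claw":0.78},{"dx":-118,"dy":0,"dz":0,"turn":0,"claw":0.78},{"dx":-118,"dy":0,"dz":0,"turn":0,"claw":0.78}])

```text
time: 4.15
position: [0.6263, 0.1923, 0.0202]
orientation: [0.041, 0.999, -0.0, -0.0]
ft_force: [0.4, 0.1, 0.1]
grip_width: 0.218
grasp_force: 0.0
```

>>> move_arm(steps=[{"dx":8,"dy":0,"dz":0,"turn":0,"claw":0.78},{"dx":20,"dy":0,"dz":0,"turn":0,"claw":0.78},{"dx":30,"dy":0,"dz":-30,"turn":0,"claw":0.78},{"dx":30,"dy":0,"dz":-80,"turn":0,"claw":0.78},{"dx":30,"dy":0,"dz":-100,"turn":0,"claw":0.78},{"dx":30,"dy":0,"dz":-100,"turn":0,"claw":0.78}])

```text
time: 4.75
position: [0.5969, 0.1952, 0.1239]
orientation: [0.041, 0.999, 0.001, 0.003]
ft_force: [-0.3, 0.3, 0.1]
grip_width: 0.218
grasp_force: 0.0
```

```bash
python3 - <<'E'
from h import *
c=np.array([.546,.0615]); a=np.radians(-9.3); X=np.array([np.cos(a),np.sin(a)]); Y=np.array([-X[1],X[0]])
B=np.array([.4641,.0429]); D=c+.085*X+.055*Y; d=D-B; L=np.hypot(*d); u=d/L; h=np.degrees(np.arctan2(u[1],u[0]))
S=B-.038*u; print("target",D,"heading",h,"L",L,"push",L+.038-.026)
s,f=wrist(); print(s["position"])
togo(s,[*S,.120],h)
cv2.imwrite("pics/w3.png",f["img"][:,:,::-1])
E
```

```text
target [0.63877095 0.10204074] heading 18.705263804198097 L 0.18441140549676333 push 0.19641140549676334
[0.59685419 0.19515859 0.12390695]
heading -4.68 go [ 154.8 -177.7    2.7] turn -3.9
```

View pics/w3.png

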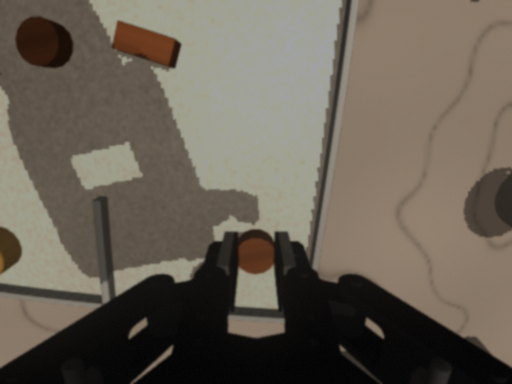

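Plug A sits at (256,252), inside the bay. Next I'll move behind plug B at the new heading.

>>> move_arm(steps=[{"dx":155,"dy":-178,"dz":3,"turn":-3.9,"claw":0.78},{"dx":155,"dy":-178,"dz":3,"turn":-3.9,"claw":0.78},{"dx":155,"dy":-178,"dz":3,"turn":-3.9,"claw":0.78},{"dx":155,"dy":-178,"dz":3,"turn":-3.9,"claw":0.78},{"dx":155,"dy":-178,"dz":3,"turn":-3.9,"claw":0.78},{"dx":155,"dy":-178,"dz":3,"turn":-3.9,"claw":0.78},{"dx":155,"dy":-178,"dz":3,"turn":-3.9,"claw":0.78},{"dx":155,"dy":-178,"dz":3,"turn":-3.9,"claw":0.78}])

```text
time: 5.6
position: [0.4275, 0.0305, 0.1168]
orientation: [-0.163, 0.987, 0.0, -0.0]
ft_force: [0.3, -0.1, -0.8]
grip_width: 0.221
grasp_force: 0.0
```

```bash
python3 - <<'E'
from h import *
s,f=wrist(); print(s["position"],proj(f,[[.4641,.0429,.024]]))
togo(s,[.4281,.0307,.020],18.7)
cv2.imwrite("pics/w4.png",f["img"][:,:,::-1])
E
```

```text
[0.42747865 0.03049909 0.11677555] [[257.682961   244.16706218]]
heading 18.72 go [-0.7 -0.1 96.8] turn 0.0
```

View pics/w4.png

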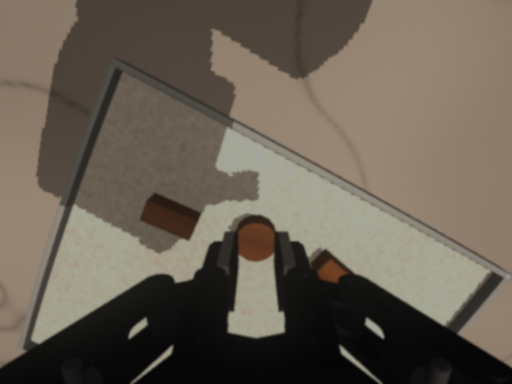

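Plug B is at (256,240), centred. The nearest key is at (330,266), about 46 mm clear of the path. I'll descend and sweep.

>>> move_arm(steps=[{"dx":0,"dy":0,"dz":40,"turn":0,"claw":0.78},{"dx":0,"dy":0,"dz":70,"turn":0,"claw":0.78},{"dx":0,"dy":0,"dz":87,"turn":0,"claw":0.78},{"dx":0,"dy":0,"dz":97,"turn":0,"claw":0.78},{"dx":0,"dy":0,"dz":97,"turn":0,"claw":0.78},{"dx":-8,"dy":0,"dz":97,"turn":0,"claw":0.78},{"dx":-16,"dy":0,"dz":97,"turn":0,"claw":0.78},{"dx":-24,"dy":0,"dz":97,"turn":0,"claw":0.78},{"dx":-32,"dy":0,"dz":97,"turn":0,"claw":0.78},{"dx":-40,"dy":0,"dz":97,"turn":0,"claw":0.78},{"dx":-48,"dy":0,"dz":97,"turn":0,"claw":0.78},{"dx":-56,"dy":0,"dz":97,"turn":0,"claw":0.78},{"dx":-64,"dy":0,"dz":97,"turn":0,"claw":0.78},{"dx":-72,"dy":0,"dz":97,"turn":0,"claw":0.78},{"dx":-80,"dy":0,"dz":97,"turn":0,"claw":0.78},{"dx":-88,"dy":0,"dz":97,"turn":0,"claw":0.78},{"dx":-96,"dy":0,"dz":97,"turn":0,"claw":0.78},{"dx":-102,"dy":0,"dz":97,"turn":0,"claw":0.78}])

```text
time: 7.45
position: [0.5246, 0.063, 0.0203]
orientation: [-0.162, 0.987, -0.0, 0.0]
ft_force: [0.5, -0.1, -0.9]
grip_width: 0.222
grasp_force: 0.1
```

```bash
python3 - <<'E'
from h import *
s,f=wrist(); print(s["position"],s["ft_force"])
u=np.array([np.cos(np.radians(18.7)),np.sin(np.radians(18.7))]); p=np.array([.6388,.102])-.026*u
togo(s,[*p,.020],18.7)
cv2.imwrite("pics/w5.png",f["img"][:,:,::-1])
E
```

```text
[0.52458143 0.06295105 0.02029426] [ 0.50139594 -0.10607591 -0.91211638]
heading 18.7 go [-94.7   0.4   0.3] turn 0.0
```

View pics/w5.png

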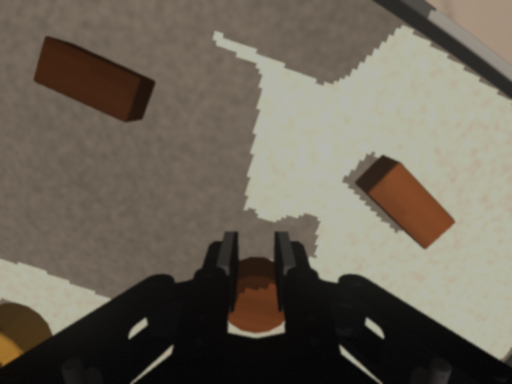

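Plug B is nested at (257,295), and both keys are clear and unmoved. I'll finish the sweep, back off and rise.

>>> move_arm(steps=[{"dx":-8,"dy":0,"dz":0,"turn":0,"claw":0.78},{"dx":-16,"dy":0,"dz":0,"turn":0,"claw":0.78},{"dx":-24,"dy":0,"dz":0,"turn":0,"claw":0.78},{"dx":-32,"dy":0,"dz":0,"turn":0,"claw":0.78},{"dx":-40,"dy":0,"dz":0,"turn":0,"claw":0.78},{"dx":-48,"dy":0,"dz":0,"turn":0,"claw":0.78},{"dx":-56,"dy":0,"dz":0,"turn":0,"claw":0.78},{"dx":-64,"dy":0,"dz":0,"turn":0,"claw":0.78},{"dx":-72,"dy":0,"dz":0,"turn":0,"claw":0.78},{"dx":-80,"dy":0,"dz":0,"turn":0,"claw":0.78},{"dx":-87,"dy":0,"dz":0,"turn":0,"claw":0.78},{"dx":-92,"dy":0,"dz":0,"turn":0,"claw":0.78},{"dx":-95,"dy":0,"dz":0,"turn":0,"claw":0.78},{"dx":-95,"dy":0,"dz":0,"turn":0,"claw":0.78}])

```text
time: 8.9
position: [0.6141, 0.0933, 0.0203]
orientation: [-0.162, 0.987, -0.0, 0.0]
ft_force: [0.1, -0.1, -0.6]
grip_width: 0.218
grasp_force: 0.0
```

>>> move_arm(steps=[{"dx":8,"dy":0,"dz":0,"turn":0,"claw":0.78},{"dx":20,"dy":0,"dz":0,"turn":0,"claw":0.78},{"dx":30,"dy":0,"dz":-30,"turn":0,"claw":0.78},{"dx":40,"dy":0,"dz":-80,"turn":0,"claw":0.78},{"dx":80,"dy":0,"dz":-120,"turn":0,"claw":0.78},{"dx":120,"dy":0,"dz":-160,"turn":0,"claw":0.78},{"dx":220,"dy":0,"dz":-200,"turn":0,"claw":0.78},{"dx":220,"dy":0,"dz":-200,"turn":0,"claw":0.78},{"dx":220,"dy":0,"dz":-200,"turn":0,"claw":0.78},{"dx":220,"dy":0,"dz":-200,"turn":0,"claw":0.78}])

```text
time: 9.9
position: [0.4034, 0.0223, 0.2215]
orientation: [-0.162, 0.987, -0.001, 0.001]
ft_force: [-0.2, 0.1, -0.5]
grip_width: 0.22
grasp_force: 0.0
```

```bash
python3 - <<'E'
from h import *
f=optics.grab_frame("top")
c=f["img"][130:262,168:324]
cv2.imwrite("pics/end.png",cv2.resize(c[:,:,::-1],None,fx=4.5,fy=4.5,interpolation=cv2.INTER_CUBIC))
hsv=cv2.cvtColor(f["img"],cv2.COLOR_RGB2HSV); m=cv2.inRange(hsv,(0,90,40),(22,255,255)); m[:130]=0;m[262:]=0;m[:,:168]=0;m[:,324:]=0
n,l,st,ce=cv2.connectedComponentsWithStats(m)
a=np.radians(-9.3); M=np.array([[np.cos(a),np.sin(a)],[-np.sin(a),np.cos(a)]])
for i in range(1,n):
    if st[i,4]>20: g=ground(f,[ce[i]],0.018)[0]; print(st[i],g.round(4),(M@(g[:2]-[.546,.0615])).round(4))
E
```

```text
[211 148  11  11  94] [0.6815 0.1491 0.018 ] [0.1196 0.1083]
[198 157  11  11  96] [0.6528 0.191  0.018 ] [0.0844 0.145 ]
[225 162  11  10  89] [0.6389 0.1023 0.018 ] [0.0851 0.0553]
[275 162  14  13 145] [ 0.6361 -0.0605  0.018 ] [ 0.1087 -0.1058]
[216 213  13   9  71] [0.4769 0.1261 0.018 ] [-0.0786  0.0525]
[265 217  14   7  77] [ 0.4688 -0.0301  0.018 ] [-0.0614 -0.1029]
```

View pics/end.png

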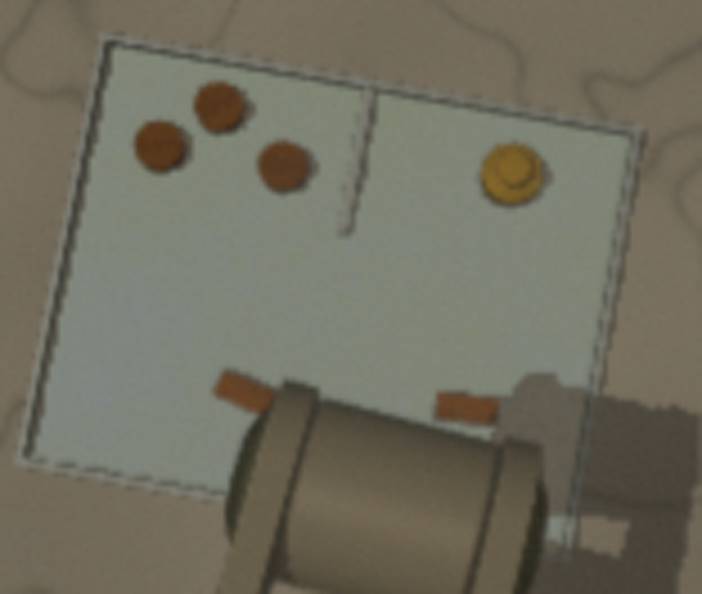

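All three plugs lie flat in the left bay at about (160,145), (220,107) and (284,166). The loose two are at tray x of about 85 mm, well past the bay's opening at 45 mm. The keys and the weight have not moved (one key is partly hidden by the arm).

```bash
python3 -c "
from plant import order; print(order.close_job())"
```

```text
the job is handed in; nothing more can be done
None
```

I swept both loose plugs into the left bay beside the third plug and handed the job in at about 10 s; the final picture shows all three lying flat inside it, with the keys and weight where they were.

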